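# Put the microscope's loose optics away

### The arm

A 6-joint arm with a two-finger parallel gripper is mounted at the origin on the work surface. World frame = base frame: x ahead of the robot, y to its left, z up, the work surface at z = 0. Lengths are in m, angles in rad, forces in N, time in s.
With the tool pointing down it reaches from about 0.3 to 0.85 m from the base axis. Payload 4.2 kg.
Tool frame: the origin (TCP) lies on the centre line of the jaws, within the pads' length; the fingertips stand 8 mm ahead of it and the grasp point (between the pads) lies 11 mm behind it (nose_length is the distance from the TCP to the fingertips, in m); z points along the fingers, y is the line along which they close (so a half turn about z gives the same grasp; the last joint's range is limited). The gripper opens to 91 mm and grips with 3 to 60 N. Pads are 32 mm wide; open, the fingers measure 118 mm over their backs; the gripper's body (76 mm by 178 mm) begins 60 mm behind the grasp point.
Start: joints at [-1.281, 0.32, 1.565, -0, 1.257, -0.02], TCP at [0.175, -0.548, 0.222] pointing down, gripper open.
Joint ranges: [-3.11, 3.11], [-0.84, 2.01], [0.21, 2.61], [-1.34, 4.49], [0.05, 2.63], [-2.56, 2.56]. Speed limits (rad/s): [2.57, 2.57, 3.14, 3.14, 3.14, 3.14].

### API

Orientations are given as a unit quaternion [x, y, z, w].
In Python, from station import state, camera, calibration, close_job, nose_length gives the robot as it stands.
- The arm moves only by the tool inch_along, called after "Emit:" as name(argument=value, ...) on one line, values as JSON. Schema: {"type":"object","properties":{"motion":{"type":"array","items":{"type":"object","properties":{"d":{"type":"array","items":{"type":"number"},"minItems":3,"maxItems":3},"rotvec":{"type":"array","items":{"type":"number"},"minItems":3,"maxItems":3},"finger_gap":{"type":"number"}},"additionalProperties":false,"required":["finger_gap"]},"minItems":1,"maxItems":20},"squeeze":{"type":"number"},"only":{"type":"string"},"quiet":{"type":"boolean"},"lines":{"type":"string"}},"required":["motion"],"additionalProperties":false}. motion is a list of rows, 1 to 20 of them, each an object with the fields d (a list: dx, dy, dz in normalised numbers (1 is 1 m)), rotvec (a list: a rotation vector rx, ry, rz in parts of the range, where 1.0 means pi rad), finger_gap (the finger opening in m); a field left out counts as zero (the opening has to be given); each row shifts and turns the commanded pose from where the row before left it, along the tool's axes as they then stand; what a row does not reach is not made up. A row lasts 1/8 s, in which the tool goes at most 0.0625 m and 0.188 rad, less where a joint would pass 70% of its speed; a pose out of reach is approached as far as the arm can. The fingers move at their own pace and stop on an object; squeeze is the grip in N (left out, the last holds). Time passes only in rows, so rows that do not move let the fingers close. The tool returns the time, the measured TCP pose, the force, the opening and the grip force at its end. only (a regular expression) keeps the lines of the reply that match it, lines (a string "A,B") keeps lines A to B, and quiet returns only ok. Shift and turn numbers lie between -1 and 1, and a call with a number outside is refused. Input that does not fit is refused with a message, and nothing moves.
- state(): the state, without advancing time (a new reading comes with each control period).
- camera(name): name is "side" or "top"; returns the picture (384x512x3 uint8, blue, green, red); there is no depth.
- calibration(name): a dict with "vertical_fov" (degrees; the focal length in pixels is half the picture's height over the tangent of half this angle, whatever the lens; pixels are square), "cx", "cy" (the principal point, pixels), "k1" (the pictures are not rectified: a ray, as slopes to the right and down, at radius r is drawn at 1 + k1 r^2 times it, then the intrinsics apply), "rvec" (rotation vector, rad) and "tvec" (3), from world to camera coordinates, as OpenCV has them. Camera axes: x right, y down, z forward; pixel columns grow to the right and rows downward; lengths in m; the calibration is good to about 2 mm. A picture is of the moment at which its call begins. calibration takes no time and is no camera call.
- close_job(): hands the job in; it is judged then, once.
The state is a dict: "clock": time; "joint_positions": joint angles; "qd": joint speeds; "joint_efforts": joint torques, N m; "ee_pos": TCP position; "tcp_rot": TCP orientation; "contact_force": force on the tool from outside, world axes, zero at the start; "moment": the same for the moment, N m; "finger_gap": finger opening in m; "gripper_force": force on a finger pad.
Only numpy, scipy, OpenCV 4.12 (cv2) and the standard library are available. Lean on these libraries where they do the work, as an engineer would, in place of code of your own. Each camera call takes 0.05 s, during which the arm holds its last target. There are 200 camera calls.

### The job

Sort the microscope's optics from the bench into their trays, each standing upright on the floor of its tray the same way up as it stands now: the two slim metal objectives in the narrow two-bay tray, one in each bay; the two black eyepieces side by side in the square tray; and the wide, squat condenser lens near the middle of the round dish. Set each one down without dropping it or knocking any over; the hollow lens cap and the other lab things are not part of the job.

Things in the scene. Friction and masses are not known exactly. Their poses are not given: they have to be found in the camera images.
- objective_a: microscope objective: a slim bright-metal barrel with two dark bands, standing on its wide screw end with its tapered nose up. 60 tall; barrel 28 diameter from 6 to 44 above its underside, then tapering to 13 at the top; the lowest 5 is 25 diameter. About 0.11 kg. Origin: centre of its underside, z up along its axis. All sizes in mm. One of two identical objectives.
- objective_b: microscope objective: a slim bright-metal barrel with two dark bands, standing on its wide screw end with its tapered nose up. 60 tall; barrel 28 diameter from 6 to 44 above its underside, then tapering to 13 at the top; the lowest 5 is 25 diameter. About 0.11 kg. Origin: centre of its underside, z up along its axis. All sizes in mm. One of two identical objectives; they are interchangeable.
- eyepiece_a: microscope eyepiece: black, standing on its wide eyecup (40 diameter, 20 high) with its narrower tube up (31 diameter, from 22 to 54 above the underside). 54 tall. About 0.09 kg. Origin: centre of its underside, z up along its axis. All sizes in mm. One of two identical eyepieces.
- eyepiece_b: microscope eyepiece: black, standing on its wide eyecup (40 diameter, 20 high) with its narrower tube up (31 diameter, from 22 to 54 above the underside). 54 tall. About 0.09 kg. Origin: centre of its underside, z up along its axis. All sizes in mm. One of two identical eyepieces; they are interchangeable.
- condenser: condenser lens: a wide squat dark-metal drum, 50 diameter up to 30 above its underside, with a small raised lens of 30 to 24 diameter on top, 36 tall in all (sizes in mm). About 0.14 kg. Origin: centre of its underside, z up along its axis. Beside it on the bench a hollow black lens cap (a ring 42 diameter, 16 high) may lie among the optics; that one is not part of the job.
- bay_tray: narrow white tray for the objectives, fixed, sizes in mm: 64 (its x) by 121 (its y) by 22 high, walls and floor 4 thick; one divider wall, as high as the rim, across the middle (at y = 0) makes two bays, each 56 by about 54 inside, with centres at y = -29 and y = +29. Origin: centre of its underside; inner floor 4 above it.
- square_tray: square white tray for the eyepieces, fixed, sizes in mm: 112 by 112 by 22 high, walls and floor 4 thick, undivided (104 by 104 inside; both eyepieces fit with centres 52 apart). Origin: centre of its underside; inner floor 4 above it; x and y along its sides.
- dish: round shallow white ceramic dish for the condenser, fixed, sizes in mm: 112 diameter at the rim, 98 across inside at the floor, 14 high, floor 4 thick. Origin: centre of its underside.
Things that resemble listed ones, but are neither listed nor needed, are in the scene too. What is shaped like the objective_a but blue or green is not meant.

How it is judged:
At the end, for the whole second after the job is handed in: One objective in each bay of the two-bay tray, both eyepieces in the square tray, the condenser within 35 mm of the dish's centre; all upright within 0.1 rad, undersides within 4 mm of the tray floors, released and at rest (((x of objective_a in the frame of bay_tray between -0.03 and 0.03 m and y of objective_a in the frame of bay_tray between -0.058 and -0.008 m and x of objective_b in the frame of bay_tray between -0.03 and 0.03 m and y of objective_b in the frame of bay_tray between 0.008 and 0.058 m) or (x of objective_a in the frame of bay_tray between -0.03 and 0.03 m and y of objective_a in the frame of bay_tray between 0.008 and 0.058 m and x of objective_b in the frame of bay_tray between -0.03 and 0.03 m and y of objective_b in the frame of bay_tray between -0.058 and -0.008 m)) and x of eyepiece_a in the frame of square_tray between -0.045 and 0.045 m and y of eyepiece_a in the frame of square_tray between -0.045 and 0.045 m and x of eyepiece_b in the frame of square_tray between -0.045 and 0.045 m and y of eyepiece_b in the frame of square_tray between -0.045 and 0.045 m and horizontal distance between condenser and dish below 0.035 m and z of each of objective_a, objective_b in the frame of bay_tray below 0.008 m and angle between each of objective_a, objective_b, eyepiece_a, eyepiece_b, condenser's own z axis and vertical below 0.1 rad and linear speed of each of objective_a, objective_b, eyepiece_a, eyepiece_b, condenser below 0.02 m/s and z of each of eyepiece_a, eyepiece_b in the frame of square_tray below 0.008 m and z of condenser in the frame of dish below 0.008 m); the robot touches nothing.
It fails at once if an optic is knocked over (tilted more than 1 rad) (angle between any of objective_a, objective_b, eyepiece_a, eyepiece_b, condenser's own z axis and vertical above 1 rad).
It fails at once if an optic is dropped or thrown (faster than 0.65 m/s, a fall of about 2 cm, while not in the fingers) ((linear speed of objective_a above 0.65 m/s and contact force between the fingers and objective_a below 0.02 N) or (linear speed of objective_b above 0.65 m/s and contact force between the fingers and objective_b below 0.02 N) or (linear speed of eyepiece_a above 0.65 m/s and contact force between the fingers and eyepiece_a below 0.02 N) or (linear speed of eyepiece_b above 0.65 m/s and contact force between the fingers and eyepiece_b below 0.02 N) or (linear speed of condenser above 0.65 m/s and contact force between the fingers and condenser below 0.02 N)).
It also fails if it takes over 131 s, if anything falls off the work surface, if the arm or the gripper's body presses on something with over 40 N, if the wrist force passes 120 N, or if a joint passes its speed limit or range.

## Working session

There is one attempt and no reset: what is moved stays moved. The work goes in short steps, Python scripts to look and compute and a tool call to move; the robot and the scene stay as the last step left them, time stands still between calls to the robot, and variables do not carry over. Pictures are saved under pics/ and viewed, at most 14 in all, crops included, and the job is handed in when it is done.

```bash
mkdir -p pics; ls; python3 - <<'E'
from station import *
import cv2
print(state()); print(nose_length if not callable(nose_length) else nose_length())
for n in("top","side"):
    print(calibration(n)); cv2.imwrite(f"pics/{n}0.png",cv2.resize(camera(n),(800,600),interpolation=cv2.INTER_CUBIC))
E
```

```text
pics
{'clock': 0.0, 'joint_positions': array([-1.28098099e+00,  3.20324259e-01,  1.56566808e+00, -1.60544077e-05,
        1.25739141e+00, -1.99870501e-02]), 'qd': array([-0.00072772,  0.00151925, -0.00016829,  0.00029705, -0.0011152 ,
        0.00086764]), 'joint_efforts': array([ 3.76721800e-07, -4.12453687e+01, -2.31972599e+01,  7.27023580e-02,
        4.58435481e-02, -1.63268041e-04]), 'ee_pos': array([ 0.17516506, -0.54716105,  0.22110593]), 'tcp_rot': array([ 9.88026000e-01,  1.54284869e-01, -1.28020587e-04, -8.86383886e-04]), 'contact_force': array([-1.24068319, -0.0622533 , -0.84551473]), 'moment': array([0.00218874, 0.03288315, 0.03645454]), 'gripper_force': 0.0, 'finger_gap': 0.09086731836218492}
0.008
{'vertical_fov': 52.56455557693451, 'cx': 257.08095696534264, 'cy': 193.07310547264834, 'k1': -0.10149584836857711, 'rvec': array([ 2.17392825, -2.13844589,  0.12013917]), 'tvec': array([-0.00923436,  0.54824502,  1.11613193])}
{'vertical_fov': 50.03849869481066, 'cx': 250.11823301231917, 'cy': 191.97528768532044, 'k1': -0.001970005680910764, 'rvec': array([ 0.62014423, -2.67074583,  1.12235926]), 'tvec': array([0.52056743, 0.20270079, 0.86941753])}
```

View pics/top0.png

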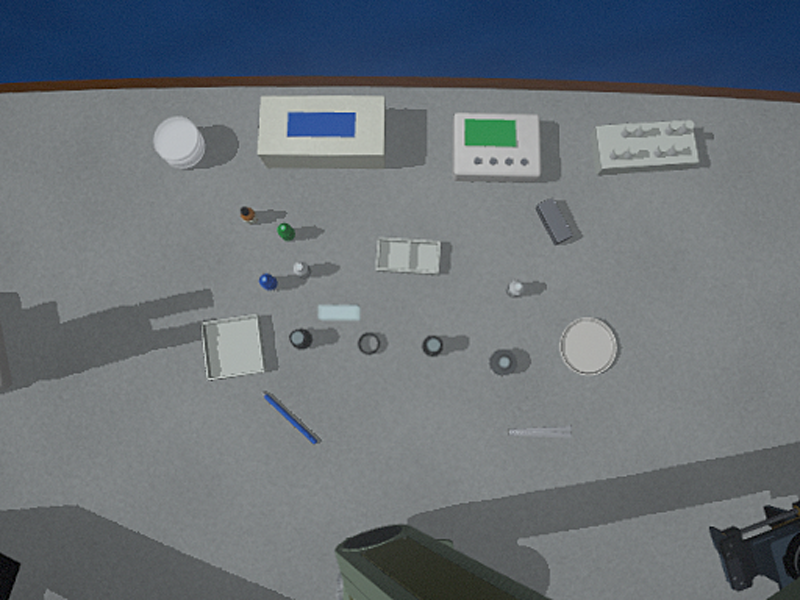

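View pics/side0.png

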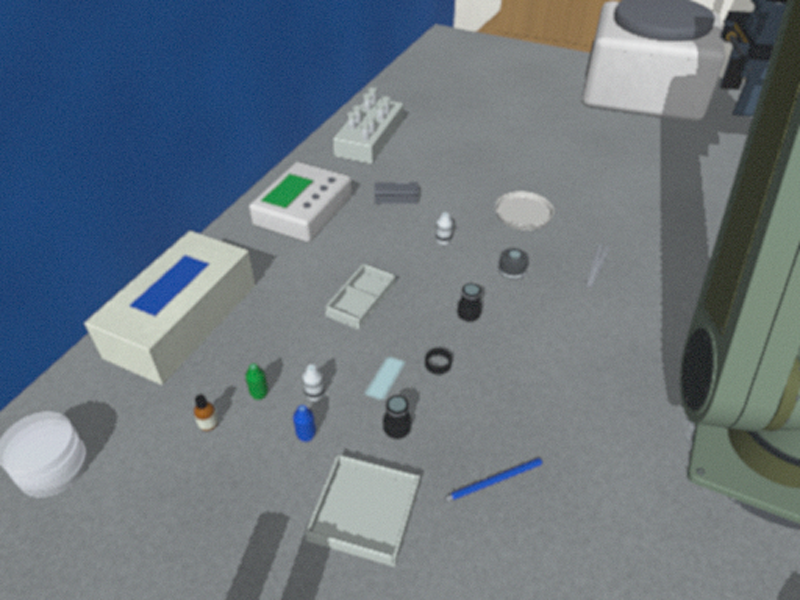

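The top view (in 800x600 px) shows these candidates:
- **Objectives:** bright metal at (302,269) and (516,288). Not blue (268,282), green (286,231) or the brown bottle (247,214).
- **Eyepieces:** black, at (301,339) and (432,345). Not the hollow ring cap at (369,343).
- **Condenser:** at (503,362).
- **Trays:** two-bay at (408,256), square at (233,347), dish at (588,346).

The side view agrees: metal objectives at (313,381) and (444,228), eyepieces at (397,415) and (470,302), cap at (438,360).

Next I'll check the choice in one close crop.

```bash
cat > h.py <<'E'
import numpy as np,cv2
from station import *
def cam(n):
    c=calibration(n); f=192/np.tan(np.radians(c["vertical_fov"])/2)
    return np.array([[f,0,c["cx"]],[0,f,c["cy"]],[0,0,1]]),np.array([c["k1"],0,0,0,0.]),c["rvec"],c["tvec"]
def proj(n,P):
    K,d,r,t=cam(n); return cv2.projectPoints(np.float64(P).reshape(-1,1,3),r,t,K,d)[0].reshape(-1,2)
def at(n,uv,z):
    K,d,r,t=cam(n); p=cv2.undistortPoints(np.float64(uv).reshape(-1,1,2),K,d).reshape(-1,2)
    R=cv2.Rodrigues(r)[0]; C=-R.T@t; D=np.c_[p,np.ones(len(p))]@R
    return (C+D*((z-C[2])/D[:,2])[:,None])[:,:2]
def circ(x,y,z,r):
    a=np.linspace(0,2*np.pi,40); return np.c_[x+r*np.cos(a),y+r*np.sin(a),0*a+z]
def rect(x,y,z,w,h,th):
    P=np.array([[w,h],[-w,h],[-w,-h],[w,-h],[w,h]])/2; c,s=np.cos(th),np.sin(th)
    return np.c_[P@np.array([[c,s],[-s,c]])+[x,y],np.full(5,z)]
def crop(im,x0,y0,w,h,s,curves,n,name):
    o=cv2.resize(im[y0:y0+h,x0:x0+w],None,fx=s,fy=s,interpolation=cv2.INTER_CUBIC)
    for C in curves: cv2.polylines(o,[np.int32(np.round((proj(n,C)-[x0,y0]+.5)*s))],False,(0,0,255),1)
    cv2.imwrite(name,o)
E
python3 - <<'E'
from h import *
crop(camera("top"),125,125,280,130,2.857,[],"top","pics/tc.png")
q=lambda l:np.array(l)/1.5625-.2
L=dict(oa=((302,269),.055),ob=((516,288),.055),ea=((301,338),.04),eb=((432,345),.04),co=((503,362),.03),dish=((588,346),.014),bay=((408,256),.02),sq=((233,347),.02))
for k,(p,z) in L.items(): print(k,at("top",[q(p)],z).round(3))
S=dict(oa=((313,370),.055),ob=((445,216),.06),ea=((398,403),.054),eb=((472,290),.054),co=((514,256),.036))
for k,(p,z) in S.items(): print(k,at("side",[q(p)],z).round(3))
E
```

```text
oa [[0.605 0.188]]
ob [[ 0.575 -0.212]]
ea [[0.476 0.188]]
eb [[ 0.468 -0.058]]
co [[ 0.438 -0.192]]
dish [[ 0.471 -0.359]]
bay [[ 0.639 -0.01 ]]
sq [[0.458 0.322]]
oa [[0.607 0.192]]
ob [[ 0.577 -0.212]]
ea [[0.476 0.19 ]]
eb [[ 0.466 -0.059]]
co [[ 0.438 -0.189]]
```

View pics/tc.png

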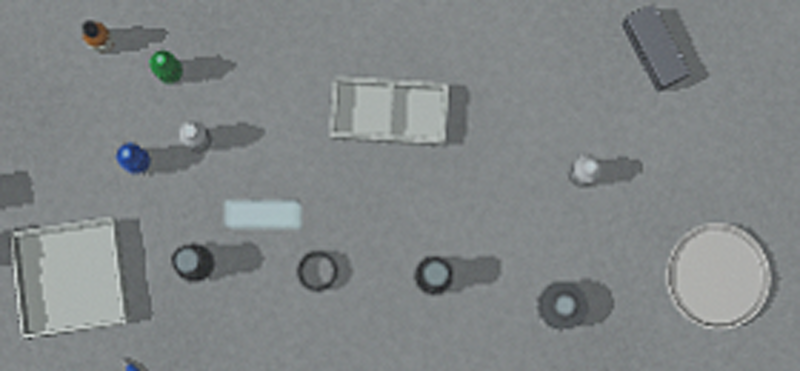

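The crop confirms the choice: bright objectives at (192,132) and (585,168), eyepieces at (192,262) and (435,274), condenser at (563,305). The cap ring at (318,270) and the blue and green look-alikes are left out.

Next I'll fit the tray corners and check everything with overlays.

```bash
python3 - <<'E'
from h import *
s=2.857
def w(l,z): return at("top",np.array(l)/s+[125,125]-.5,z)
for n,l in (("bay",[(332,78),(448,84),(446,144),(331,137)]),("sq",[(13,231),(112,219),(125,322),(24,337)])):
    p=w(l,.022); (c,wh,a)=cv2.minAreaRect(np.float32(p*1000)); print(n,p.mean(0).round(4),np.round(c,1),np.round(wh,1),a)
th_b,th_s=-.04,.1
O=dict(oa=(.606,.190),ob=(.576,-.212),ea=(.476,.189),eb=(.467,-.0585),co=(.438,-.1905))
C=[]
for k,(x,y) in O.items():
    for z,r in {"o":[(0,.0125),(.044,.014),(.06,.0065)],"e":[(0,.02),(.02,.02),(.054,.0155)],"c":[(0,.025),(.03,.025),(.036,.012)]}[k[0]]: C.append(circ(x,y,z,r))
C+=[circ(.471,-.359,.014,.056)]
for n,l,W,H in (("bay",[(332,78),(448,84),(446,144),(331,137)],.064,.121),("sq",[(13,231),(112,219),(125,322),(24,337)],.112,.112)):
    p=w(l,.022);d=(p[0]-p[1])+(p[3]-p[2]); th=np.arctan2(-d[0],d[1]);print(n,th); C.append(rect(*p.mean(0),.022,W,H,th))
crop(camera("top"),125,125,280,130,s,C,"top","pics/tc2.png")
crop(camera("side"),180,110,190,265,2.2,C,"side","pics/sc2.png")
E
```

```text
bay [ 0.6403 -0.0096] [640.1  -9.1] [123.8  64.4] 87.86356353759766
sq [0.459  0.3232] [459.2 322.9] [112.1 107.8] 8.942147254943848
bay -0.04153415197758989
sq 0.152864378062655
```

View pics/tc2.png

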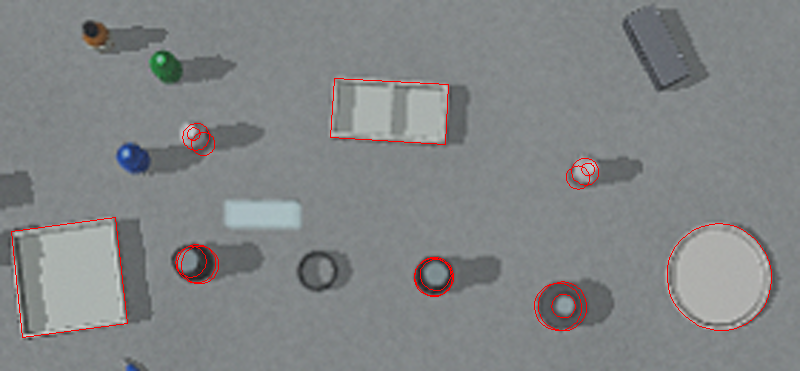

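View pics/sc2.png

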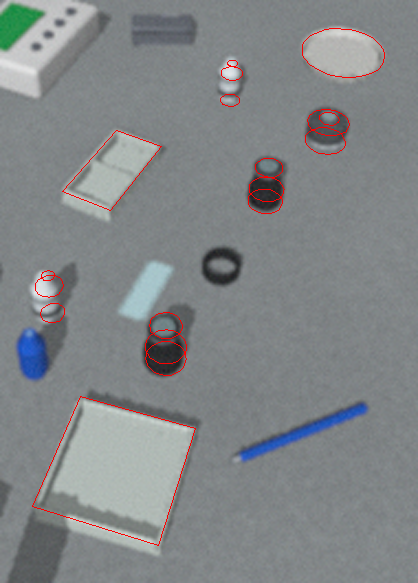

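The rows are not in the units I measure in: turns go in shares of pi rad. I convert before sending: -0.181 rad / 3.1416 = -0.0576.

Emit:
inch_along(motion=[{"rotvec": [0,0,-0.0573],"finger_gap": 0.09},{"rotvec": [0,0,-0.0573],"finger_gap": 0.09},{"rotvec": [0,0,-0.0573],"finger_gap": 0.09},{"rotvec": [0,0,-0.0573],"finger_gap": 0.09},{"rotvec": [0,0,-0.0573],"finger_gap": 0.09},{"rotvec": [0,0,-0.0573],"finger_gap": 0.09},{"rotvec": [0,0,-0.0576],"finger_gap": 0.09},{"finger_gap": 0.09}], squeeze=20)

```text
clock: 1.25
ee_pos: [0.1753, -0.5476, 0.2218]
tcp_rot: [0.708, 0.706, 0.0, -0.0]
contact_force: [0.1, 0.1, -0.9]
finger_gap: 0.0901
gripper_force: 0.0
```

Emit:
inch_along(motion=[{"d": [0.0357,0.0263,0],"finger_gap": 0.09},{"d": [0.0357,0.0263,0],"finger_gap": 0.09},{"d": [0.0357,0.0263,0],"finger_gap": 0.09},{"d": [0.0357,0.0263,0],"finger_gap": 0.09},{"d": [0.0357,0.0263,0],"finger_gap": 0.09},{"d": [0.0357,0.0263,0],"finger_gap": 0.09},{"d": [0.0357,0.0263,0],"finger_gap": 0.09},{"d": [0.0357,0.0263,0],"finger_gap": 0.09},{"d": [0.0357,0.0263,0],"finger_gap": 0.09},{"d": [0.0357,0.0263,0],"finger_gap": 0.09},{"d": [0,0,0.04],"finger_gap": 0.09},{"d": [0,0,0.04],"finger_gap": 0.09},{"d": [0,0,0.03],"finger_gap": 0.09},{"finger_gap": 0.09},{"finger_gap": 0.09}])

```text
clock: 3.12
ee_pos: [0.4392, -0.1911, 0.113]
tcp_rot: [0.708, 0.707, 0.0, 0.001]
contact_force: [0.0, 0.2, 0.7]
finger_gap: 0.0901
gripper_force: 0.0
```

Emit:
inch_along(motion=[{"d": [0,0,0.03],"finger_gap": 0.09},{"d": [0,0,0.03],"finger_gap": 0.09},{"d": [0,0,0.02],"finger_gap": 0.09},{"d": [0,0,0.013],"finger_gap": 0.09},{"finger_gap": 0.07},{"finger_gap": 0.06},{"finger_gap": 0.054},{"finger_gap": 0.045},{"finger_gap": 0.04},{"finger_gap": 0.04},{"finger_gap": 0.04},{"d": [0,0,-0.01],"finger_gap": 0.04},{"d": [0,0,-0.02],"finger_gap": 0.04},{"d": [0,0,-0.03],"finger_gap": 0.04},{"d": [0,0,-0.03],"finger_gap": 0.04},{"finger_gap": 0.04}], squeeze=20)

```text
clock: 5.12
ee_pos: [0.4398, -0.1913, 0.1109]
tcp_rot: [0.707, 0.707, 0.001, 0.003]
contact_force: [0.7, -0.5, -1.2]
finger_gap: 0.049
gripper_force: 20.0
```

Emit:
inch_along(motion=[{"d": [-0.02,0.004,0],"finger_gap": 0.04},{"d": [-0.03,0.006,0],"finger_gap": 0.04},{"d": [-0.035,0.006,0],"finger_gap": 0.04},{"d": [-0.035,0.006,0],"finger_gap": 0.04},{"d": [-0.03,0.006,0],"finger_gap": 0.04},{"d": [-0.018,0.003,0],"finger_gap": 0.04},{"finger_gap": 0.04},{"d": [0,0,0.025],"finger_gap": 0.04},{"d": [0,0,0.025],"finger_gap": 0.04},{"d": [0,0,0.02],"finger_gap": 0.04},{"d": [0,0,0.01],"finger_gap": 0.04},{"finger_gap": 0.04},{"finger_gap": 0.04}])

```text
clock: 6.75
ee_pos: [0.4698, -0.3588, 0.0298]
tcp_rot: [0.707, 0.707, 0.0, 0.001]
contact_force: [0.2, 0.0, -1.5]
finger_gap: 0.0493
gripper_force: 20.0
```

Emit:
inch_along(motion=[{"d": [0,0,0.002],"finger_gap": 0.04},{"d": [0,0,0.002],"finger_gap": 0.04},{"d": [0,0,0.001],"finger_gap": 0.04},{"finger_gap": 0.04},{"finger_gap": 0.04}])

```text
clock: 7.38
ee_pos: [0.4693, -0.3587, 0.024]
tcp_rot: [0.707, 0.707, -0.0, 0.0]
contact_force: [0.8, -0.5, -1.2]
finger_gap: 0.049
gripper_force: 20.0
```

Emit:
inch_along(motion=[{"d": [0,0,0.001],"finger_gap": 0.04},{"finger_gap": 0.04},{"finger_gap": 0.04}])

```text
clock: 7.75
ee_pos: [0.4694, -0.3588, 0.0234]
tcp_rot: [0.707, 0.707, -0.0, 0.0]
contact_force: [-1.4, 0.8, 3.7]
finger_gap: 0.0489
gripper_force: 20.0
```

Contact (3.7 N), so I'll release, rise and go above objective_b.

Emit:
inch_along(motion=[{"finger_gap": 0.055},{"finger_gap": 0.065},{"finger_gap": 0.07},{"finger_gap": 0.07},{"d": [0,0,-0.01],"finger_gap": 0.07},{"d": [0,0,-0.025],"finger_gap": 0.07},{"d": [0,0,-0.04],"finger_gap": 0.07},{"d": [0,0,-0.012],"finger_gap": 0.07},{"d": [0.0368,0.0266,0],"finger_gap": 0.06},{"d": [0.0368,0.0266,0],"finger_gap": 0.06},{"d": [0.0368,0.0267,0],"finger_gap": 0.06},{"d": [0.0368,0.0267,0],"finger_gap": 0.06},{"finger_gap": 0.06},{"finger_gap": 0.06}])

```text
clock: 9.5
ee_pos: [0.5753, -0.2115, 0.1095]
tcp_rot: [0.707, 0.707, -0.001, -0.0]
contact_force: [-0.2, -0.0, 0.2]
finger_gap: 0.0602
gripper_force: 0.0
```

```bash
python3 - <<'E'
from h import *
C=[circ(.471,-.359,.014,.056),circ(.471,-.359,.040,.012),circ(.471,-.359,.034,.025)]
crop(camera("top"),300,130,120,120,4,C,"top","pics/t3.png")
E
```

```text
(no output)
```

View pics/t3.png

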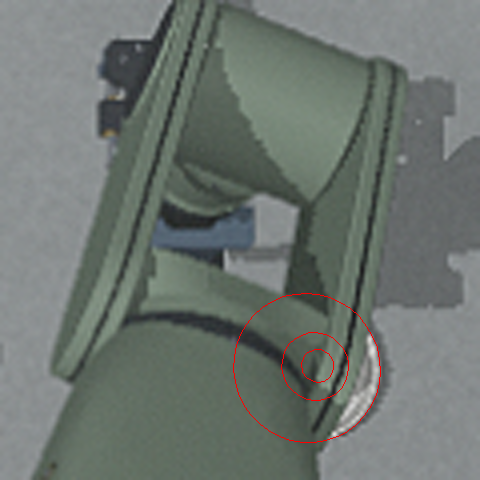

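The arm hides the dish from above in this view, with only its rim visible at (370,360). I'll check it later and grasp objective_b now.

Emit:
inch_along(motion=[{"d": [0,0,0.03],"finger_gap": 0.06},{"d": [0,0,0.025],"finger_gap": 0.06},{"d": [0,0,0.017],"finger_gap": 0.06},{"d": [0,0,0.009],"finger_gap": 0.06},{"finger_gap": 0.045},{"finger_gap": 0.036},{"finger_gap": 0.032},{"finger_gap": 0.028},{"finger_gap": 0.02},{"finger_gap": 0.02},{"finger_gap": 0.02},{"d": [0,0,-0.01],"finger_gap": 0.02},{"d": [0,0,-0.02],"finger_gap": 0.02},{"d": [0,0,-0.03],"finger_gap": 0.02},{"d": [0,0,-0.03],"finger_gap": 0.02},{"finger_gap": 0.02}])

```text
clock: 11.55
ee_pos: [0.5765, -0.2118, 0.1209]
tcp_rot: [0.707, 0.707, 0.001, 0.002]
contact_force: [-0.1, 0.2, -1.9]
finger_gap: 0.0271
gripper_force: 20.0
```

Emit:
inch_along(motion=[{"d": [0.02,0.008,0],"finger_gap": 0.02},{"d": [0.03,0.011,0],"finger_gap": 0.02},{"d": [0.037,0.0135,0],"finger_gap": 0.02},{"d": [0.037,0.0135,0],"finger_gap": 0.02},{"d": [0.03,0.011,0],"finger_gap": 0.02},{"d": [0.019,0.006,0],"finger_gap": 0.02},{"finger_gap": 0.02},{"d": [0,0,0.03],"finger_gap": 0.02},{"d": [0,0,0.03],"finger_gap": 0.02},{"d": [0,0,0.015],"finger_gap": 0.02},{"d": [0,0,0.007],"finger_gap": 0.02},{"finger_gap": 0.02},{"finger_gap": 0.02}])

```text
clock: 13.18
ee_pos: [0.6397, -0.0386, 0.038]
tcp_rot: [0.707, 0.707, 0.001, 0.001]
contact_force: [0.2, -0.2, -1.0]
finger_gap: 0.0271
gripper_force: 20.0
```

Emit:
inch_along(motion=[{"d": [0,0,0.002],"finger_gap": 0.02},{"d": [0,0,0.002],"finger_gap": 0.02},{"d": [0,0,0.001],"finger_gap": 0.02},{"finger_gap": 0.02},{"finger_gap": 0.02}])

```text
clock: 13.8
ee_pos: [0.6393, -0.0384, 0.0336]
tcp_rot: [0.707, 0.707, 0.0, 0.001]
contact_force: [-1.3, 0.8, 6.4]
finger_gap: 0.0271
gripper_force: 20.0
```

Emit:
inch_along(motion=[{"finger_gap": 0.032},{"finger_gap": 0.042},{"finger_gap": 0.052},{"finger_gap": 0.052},{"d": [0,0,-0.01],"finger_gap": 0.052},{"d": [0,0,-0.025],"finger_gap": 0.052},{"d": [0,0,-0.04],"finger_gap": 0.052},{"d": [0,0,-0.01],"finger_gap": 0.052},{"d": [0.038,-0.0055,0],"finger_gap": 0.056},{"d": [0.038,-0.0055,0],"finger_gap": 0.056},{"d": [0.038,-0.0055,0],"finger_gap": 0.056},{"d": [0.038,-0.0055,0],"finger_gap": 0.056},{"d": [0.038,-0.0055,0],"finger_gap": 0.056},{"d": [0.038,-0.0055,0],"finger_gap": 0.056},{"finger_gap": 0.056},{"finger_gap": 0.056}])

```text
clock: 15.8
ee_pos: [0.6056, 0.189, 0.1164]
tcp_rot: [0.707, 0.707, -0.001, 0.0]
contact_force: [0.0, -0.8, 0.1]
finger_gap: 0.0557
gripper_force: 0.0
```

```bash
python3 - <<'E'
from h import *
t=cv2.resize(camera("top"),(400,300),interpolation=cv2.INTER_CUBIC)
s=cv2.resize(camera("side")[60:360,60:460],(400,300))
T=camera("top")[120:270,200:400]; S=camera("side")[80:230,180:380]
cv2.imwrite("pics/c4.png",np.vstack([np.hstack([cv2.resize(T,(400,300),interpolation=2),cv2.resize(S,(400,300),interpolation=2)]),np.hstack([t,s])]))
E
```

```text
(no output)
```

View pics/c4.png

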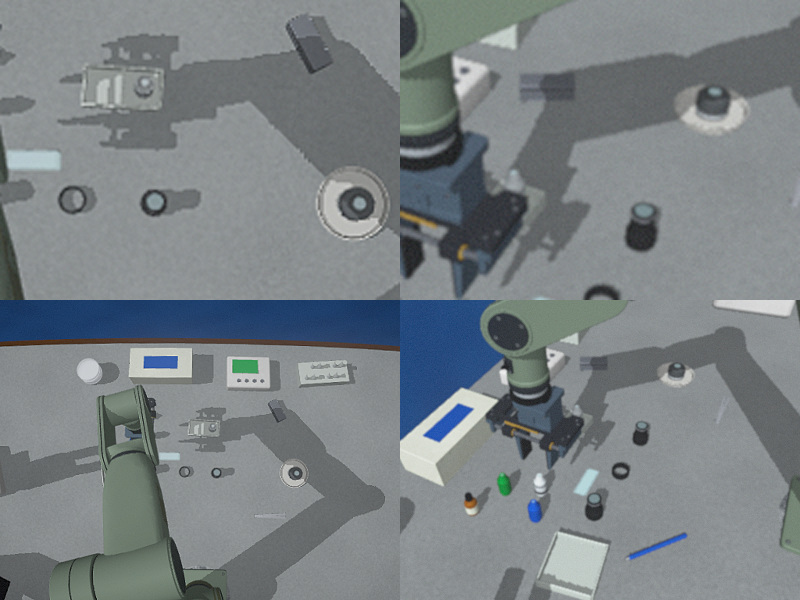

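The condenser stands upright in the dish, top-left pane (357,203). Objective_b stands in the right bay at (143,85). Next is objective_a.

Emit:
inch_along(motion=[{"d": [0,0.0004,0.033],"finger_gap": 0.056},{"d": [0.001,0,0.028],"finger_gap": 0.056},{"d": [0,0,0.017],"finger_gap": 0.056},{"d": [0,0,0.009],"finger_gap": 0.056},{"finger_gap": 0.045},{"finger_gap": 0.036},{"finger_gap": 0.032},{"finger_gap": 0.028},{"finger_gap": 0.02},{"finger_gap": 0.02},{"finger_gap": 0.02},{"d": [0,0,-0.01],"finger_gap": 0.02},{"d": [0,0,-0.02],"finger_gap": 0.02},{"d": [0,0,-0.03],"finger_gap": 0.02},{"d": [0,0,-0.03],"finger_gap": 0.02},{"d": [0,0,-0.01],"finger_gap": 0.02},{"finger_gap": 0.02}])

```text
clock: 18.12
ee_pos: [0.6058, 0.1905, 0.1298]
tcp_rot: [0.707, 0.707, -0.0, -0.0]
contact_force: [-0.5, -0.1, -2.1]
finger_gap: 0.0275
gripper_force: 20.0
```

Emit:
inch_along(motion=[{"d": [-0.02,0.005,0],"finger_gap": 0.02},{"d": [-0.03,0.0065,0],"finger_gap": 0.02},{"d": [-0.036,0.0075,0],"finger_gap": 0.02},{"d": [-0.036,0.0075,0],"finger_gap": 0.02},{"d": [-0.03,0.006,0],"finger_gap": 0.02},{"d": [-0.018,0.003,0],"finger_gap": 0.02},{"finger_gap": 0.02},{"d": [0,0,0.03],"finger_gap": 0.02},{"d": [0,0,0.03],"finger_gap": 0.02},{"d": [0,0,0.02],"finger_gap": 0.02},{"d": [0,0,0.01],"finger_gap": 0.02},{"d": [0,0,0.003],"finger_gap": 0.02},{"finger_gap": 0.02},{"finger_gap": 0.02}])

```text
clock: 19.88
ee_pos: [0.6424, 0.0207, 0.0379]
tcp_rot: [0.707, 0.707, 0.001, 0.001]
contact_force: [-0.3, -0.0, -1.5]
finger_gap: 0.0271
gripper_force: 20.0
```

Emit:
inch_along(motion=[{"d": [0,0,0.001],"finger_gap": 0.02},{"d": [0,0,0.001],"finger_gap": 0.02},{"d": [0,0,0.001],"finger_gap": 0.02},{"finger_gap": 0.02},{"finger_gap": 0.02}])

```text
clock: 20.5
ee_pos: [0.6419, 0.0205, 0.0347]
tcp_rot: [0.707, 0.707, 0.0, 0.0]
contact_force: [-1.7, -0.5, 6.1]
finger_gap: 0.0272
gripper_force: 20.0
```

Emit:
inch_along(motion=[{"finger_gap": 0.032},{"finger_gap": 0.042},{"finger_gap": 0.052},{"finger_gap": 0.052},{"d": [0,0,-0.01],"finger_gap": 0.052},{"d": [0,0,-0.025],"finger_gap": 0.052},{"d": [0,0,-0.04],"finger_gap": 0.052},{"d": [0,0,-0.01],"finger_gap": 0.052},{"d": [-0.0158,-0.035,0],"finger_gap": 0.065},{"d": [-0.0158,-0.035,0],"finger_gap": 0.065},{"d": [-0.0158,-0.035,0],"finger_gap": 0.065},{"d": [-0.0158,-0.035,0],"finger_gap": 0.065},{"d": [-0.0158,-0.035,0],"finger_gap": 0.065},{"finger_gap": 0.065},{"finger_gap": 0.065}])

```text
clock: 22.38
ee_pos: [0.4676, -0.0584, 0.119]
tcp_rot: [0.707, 0.707, 0.0, 0.0]
contact_force: [-0.2, -0.5, 0.4]
finger_gap: 0.065
gripper_force: 0.0
```

Down 0.088 m to TCP z 0.031 and grip the tube.

Emit:
inch_along(motion=[{"d": [0,0,0.033],"finger_gap": 0.065},{"d": [0,0,0.028],"finger_gap": 0.065},{"d": [0,0,0.018],"finger_gap": 0.065},{"d": [0,0,0.009],"finger_gap": 0.065},{"finger_gap": 0.05},{"finger_gap": 0.04},{"finger_gap": 0.036},{"finger_gap": 0.032},{"finger_gap": 0.022},{"finger_gap": 0.022},{"finger_gap": 0.022},{"d": [0,0,-0.01],"finger_gap": 0.022},{"d": [0,0,-0.02],"finger_gap": 0.022},{"d": [0,0,-0.03],"finger_gap": 0.022},{"d": [0,0,-0.03],"finger_gap": 0.022},{"d": [0,0,-0.02],"finger_gap": 0.022},{"finger_gap": 0.022},{"finger_gap": 0.022}])

```text
clock: 24.62
ee_pos: [0.466, -0.0583, 0.1402]
tcp_rot: [0.707, 0.707, -0.001, -0.001]
contact_force: [-0.0, -0.3, -0.7]
finger_gap: 0.0298
gripper_force: 20.0
```

Emit:
inch_along(motion=[{"d": [0.02,0,0],"finger_gap": 0.022},{"d": [0.03,-0.001,0],"finger_gap": 0.022},{"d": [0.037,-0.001,0],"finger_gap": 0.022},{"d": [0.04,-0.001,0],"finger_gap": 0.022},{"d": [0.04,-0.001,0],"finger_gap": 0.022},{"d": [0.04,-0.001,0],"finger_gap": 0.022},{"d": [0.04,-0.001,0],"finger_gap": 0.022},{"d": [0.04,-0.001,0],"finger_gap": 0.022},{"d": [0.04,-0.001,0],"finger_gap": 0.022},{"d": [0.035,-0.001,0],"finger_gap": 0.022},{"d": [0.03,-0.001,0],"finger_gap": 0.022},{"d": [0.015,0,0],"finger_gap": 0.022},{"finger_gap": 0.022},{"d": [0,0,0.03],"finger_gap": 0.022},{"d": [0,0,0.03],"finger_gap": 0.022},{"d": [0,0,0.025],"finger_gap": 0.022},{"d": [0,0,0.013],"finger_gap": 0.022},{"d": [0,0,0.002],"finger_gap": 0.022},{"finger_gap": 0.022},{"finger_gap": 0.022}])

```text
clock: 27.12
ee_pos: [0.4574, 0.3489, 0.0419]
tcp_rot: [0.707, 0.707, 0.001, 0.0]
contact_force: [0.1, 0.6, -0.0]
finger_gap: 0.0303
gripper_force: 20.0
```

Emit:
inch_along(motion=[{"d": [0,0,0.002],"finger_gap": 0.022},{"d": [0,0,0.001],"finger_gap": 0.022},{"d": [0,0,0.001],"finger_gap": 0.022},{"finger_gap": 0.022},{"finger_gap": 0.022}])

```text
clock: 27.75
ee_pos: [0.4568, 0.3485, 0.0369]
tcp_rot: [0.707, 0.707, -0.0, 0.0]
contact_force: [1.2, -0.2, -1.4]
finger_gap: 0.0298
gripper_force: 20.0
```

Emit:
inch_along(motion=[{"d": [0,0,0.001],"finger_gap": 0.022},{"finger_gap": 0.022},{"finger_gap": 0.022}])

```text
clock: 28.12
ee_pos: [0.4568, 0.3485, 0.0359]
tcp_rot: [0.707, 0.707, -0.0, 0.0]
contact_force: [0.4, -1.1, -0.2]
finger_gap: 0.0296
gripper_force: 20.0
```

Emit:
inch_along(motion=[{"d": [0,0,0.001],"finger_gap": 0.022},{"finger_gap": 0.022},{"finger_gap": 0.022}])

```text
clock: 28.5
ee_pos: [0.4569, 0.3486, 0.0353]
tcp_rot: [0.707, 0.707, 0.0, 0.0]
contact_force: [-0.9, -0.3, 4.2]
finger_gap: 0.0299
gripper_force: 20.0
```

Emit:
inch_along(motion=[{"finger_gap": 0.036},{"finger_gap": 0.046},{"finger_gap": 0.056},{"finger_gap": 0.06},{"d": [0,0,-0.01],"finger_gap": 0.06},{"d": [0,0,-0.025],"finger_gap": 0.06},{"d": [0,0,-0.04],"finger_gap": 0.06},{"d": [0,0,-0.01],"finger_gap": 0.06},{"d": [-0.032,0.0038,0],"finger_gap": 0.065},{"d": [-0.032,0.0038,0],"finger_gap": 0.065},{"d": [-0.032,0.0038,0],"finger_gap": 0.065},{"d": [-0.032,0.0038,0],"finger_gap": 0.065},{"d": [-0.0316,0.0038,0],"finger_gap": 0.065},{"finger_gap": 0.065},{"finger_gap": 0.065}])

```text
clock: 30.38
ee_pos: [0.4757, 0.1894, 0.1197]
tcp_rot: [0.707, 0.707, -0.0, -0.0]
contact_force: [-0.4, 0.3, -0.8]
finger_gap: 0.0648
gripper_force: 0.0
```

Emit:
inch_along(motion=[{"d": [0,0,0.034],"finger_gap": 0.065},{"d": [0,0,0.028],"finger_gap": 0.065},{"d": [0,0,0.018],"finger_gap": 0.065},{"d": [0,0,0.009],"finger_gap": 0.065},{"finger_gap": 0.05},{"finger_gap": 0.04},{"finger_gap": 0.036},{"finger_gap": 0.032},{"finger_gap": 0.022},{"finger_gap": 0.022},{"finger_gap": 0.022},{"d": [0,0,-0.01],"finger_gap": 0.022},{"d": [0,0,-0.02],"finger_gap": 0.022},{"d": [0,0,-0.03],"finger_gap": 0.022},{"d": [0,0,-0.02],"finger_gap": 0.022},{"finger_gap": 0.022},{"finger_gap": 0.022}])

```text
clock: 32.5
ee_pos: [0.4751, 0.1887, 0.1102]
tcp_rot: [0.707, 0.707, -0.001, -0.0]
contact_force: [0.3, 0.1, -1.6]
finger_gap: 0.0301
gripper_force: 20.0
```

Emit:
inch_along(motion=[{"d": [0.02,-0.002,0],"finger_gap": 0.022},{"d": [0.03,-0.004,0],"finger_gap": 0.022},{"d": [0.03,-0.004,0],"finger_gap": 0.022},{"d": [0.02,-0.002,0],"finger_gap": 0.022},{"d": [0.007,-0.001,0],"finger_gap": 0.022},{"finger_gap": 0.022},{"d": [0,0,0.03],"finger_gap": 0.022},{"d": [0,0,0.025],"finger_gap": 0.022},{"d": [0,0,0.01],"finger_gap": 0.022},{"d": [0,0,0.005],"finger_gap": 0.022},{"finger_gap": 0.022},{"finger_gap": 0.022}])

```text
clock: 34.0
ee_pos: [0.4634, 0.2962, 0.0417]
tcp_rot: [0.707, 0.707, 0.001, 0.0]
contact_force: [0.5, 0.4, -0.8]
finger_gap: 0.0301
gripper_force: 20.0
```

Emit:
inch_along(motion=[{"d": [0,0,0.001],"finger_gap": 0.022},{"d": [0,0,0.001],"finger_gap": 0.022},{"d": [0,0,0.001],"finger_gap": 0.022},{"finger_gap": 0.022},{"finger_gap": 0.022}])

```text
clock: 34.62
ee_pos: [0.4628, 0.296, 0.0379]
tcp_rot: [0.707, 0.707, -0.0, 0.0]
contact_force: [0.2, -0.2, -0.4]
finger_gap: 0.0299
gripper_force: 20.0
```

Emit:
inch_along(motion=[{"d": [0,0,0.001],"finger_gap": 0.022},{"d": [0,0,0.001],"finger_gap": 0.022},{"finger_gap": 0.022},{"finger_gap": 0.022}])

```text
clock: 35.12
ee_pos: [0.4628, 0.296, 0.0359]
tcp_rot: [0.707, 0.707, -0.0, 0.0]
contact_force: [1.2, 0.5, -1.1]
finger_gap: 0.0299
gripper_force: 20.0
```

Emit:
inch_along(motion=[{"d": [0,0,0.001],"finger_gap": 0.022},{"finger_gap": 0.022},{"finger_gap": 0.022}])

```text
clock: 35.5
ee_pos: [0.4629, 0.296, 0.0353]
tcp_rot: [0.707, 0.707, 0.0, 0.0]
contact_force: [-0.8, -0.9, 4.0]
finger_gap: 0.03
gripper_force: 20.0
```

Contact. I'll release, rise and back toward the base to clear the view.

Emit:
inch_along(motion=[{"finger_gap": 0.036},{"finger_gap": 0.046},{"finger_gap": 0.056},{"finger_gap": 0.06},{"d": [0,0,-0.01],"finger_gap": 0.06},{"d": [0,0,-0.025],"finger_gap": 0.06},{"d": [0,0,-0.04],"finger_gap": 0.06},{"d": [0,0,-0.04],"finger_gap": 0.06},{"d": [0,0,-0.03],"finger_gap": 0.06},{"d": [-0.04,-0.02,0],"finger_gap": 0.06},{"d": [-0.04,-0.02,0],"finger_gap": 0.06},{"d": [-0.04,-0.02,0],"finger_gap": 0.06},{"d": [-0.04,-0.02,0],"finger_gap": 0.06},{"d": [-0.04,-0.02,0],"finger_gap": 0.06},{"d": [-0.04,0,0],"finger_gap": 0.06},{"finger_gap": 0.06},{"finger_gap": 0.06}])

```text
clock: 37.62
ee_pos: [0.3631, 0.0563, 0.1805]
tcp_rot: [0.707, 0.707, 0.001, 0.0]
contact_force: [-0.5, 0.5, 0.6]
finger_gap: 0.06
gripper_force: 0.0
```

```bash
python3 - <<'E'
from h import *
th=.13;C=[rect(.459,.323,.022,.112,.112,th)]
for x,y,z in((.4569,.3486,.004),(.4629,.296,.004)): C+=[circ(x,y,z,.02),circ(x,y,z+.054,.0155)]
for x,y in((.6393,-.0384),(.6419,.0205)): C+=[circ(x,y,.048,.014),circ(x,y,.064,.0065)]
crop(camera("top"),120,120,280,140,2.857,C,"top","pics/f1.png")
crop(camera("side"),180,110,190,265,2.2,C,"side","pics/f2.png")
E
```

```text
(no output)
```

View pics/f1.png

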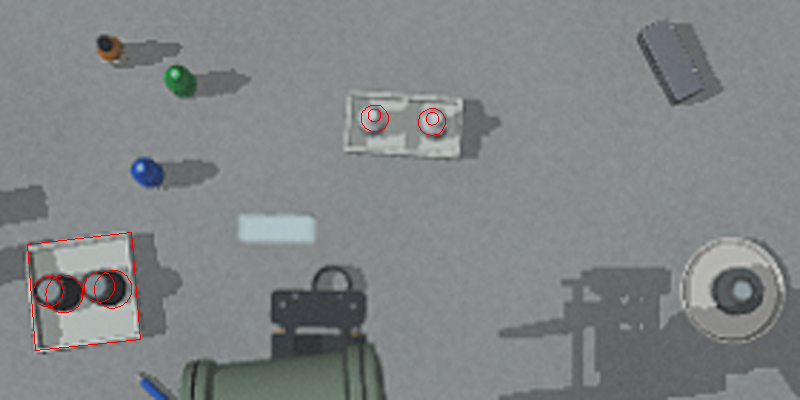

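View pics/f2.png

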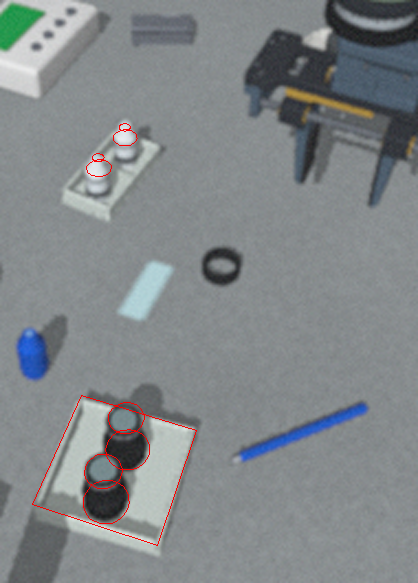

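Both views show every optic upright in its place: objectives at (374,117) and (432,120) in separate bays, eyepieces at (55,292) and (108,288) in the square tray, and the condenser at (739,291) in the dish.

```bash
python3 -c "from station import *; print(close_job())"
```

```text
the job is handed in; nothing more can be done
None
```

I sorted all five optics into their trays and handed the job in at about 38 s of the 131 s limit; the final pictures show every optic upright and in place, but the hand-in returned no verdict.

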